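Load two watch-cleaning stands with baskets

ROBOT

A 6-joint arm with a two-finger parallel gripper is mounted at the origin on the work surface. World frame = base frame: x ahead of the robot, y to its left, z up, the work surface at z = 0. Lengths are in m, angles in rad, forces in N, time in s.
With the tool pointing down it reaches from about 0.225 to 0.875 m from the base axis. Payload 3.4 kg.
Tool frame: the origin (TCP) lies at the very end of the fingers, on their centre line; the grasp point (between the pads) lies 19 mm behind it; z points along the fingers, y is the direction in which the jaws open and shut (so a half turn about z gives the same grasp; the last joint's range is limited). The gripper opens to 85 mm and grips with 20 to 120 N. Pads are 22 mm wide; open, the fingers measure 114 mm over their backs; the gripper's body (76 mm by 85 mm) begins 54 mm behind the grasp point. The pads swing forward as they close: fully open they stand 13 mm farther back than shut.
Start: joints at [1.214, 0.276, 1.505, -0, 1.361, -0.121], TCP at [0.134, 0.559, 0.231] pointing down, gripper open.
Joint ranges: [-2.89, 2.89], [-0.75, 2.08], [0.22, 2.7], [-1.18, 4.32], [0.11, 2.71], [-2.7, 2.7]. Speed limits (rad/s): [2.57, 2.57, 3.14, 3.14, 3.14, 3.14].

INTERFACE

Orientations are given as a unit quaternion [w, x, y, z].
In Python, from rig import get_state, get_image, calibration, sign_off gives the robot as it stands. The module is installed in compiled form; this text tells all that it offers.
- The arm moves only by the tool drive_tool, never from a script. Its argument "targets" is one flat list of numbers, 7 for each row, row after row: the turn, a rotation vector about the tool's x, y, z in degrees, then the shift along the tool's x, y, z in mm, then the opening, from 0 (shut) to 1 (fully open). In form: [wx, wy, wz, tx, ty, tz, fingers, wx, wy, wz, tx, ty, tz, fingers, ...]. A call has 1 to 12 rows; each row shifts and turns the commanded pose from where the row before left it, along the tool's axes as they then stand; what a row does not reach is not made up. A row lasts 1/8 s, in which the tool goes at most 62.5 mm and 10.7 degrees, less where a joint would pass 70% of its speed; a pose out of reach is approached as far as the arm can. A call is refused whole if a number of a shift passes 62.5 or a number of a turn 10.7, either way. A call with a gripper value outside its range is refused whole. The fingers move at their own pace and stop on an object; "grip_force" is the grip in N (left out, the last holds). Time passes only in rows, so rows that do not move let the fingers close. It gives the time, the measured TCP pose, the force and the opening at its end, in the units of the state.
- get_state(): the state, without advancing time (a new reading comes with each control period).
- get_image(name): name is "scene" or "top"; returns the picture (400x640x3 uint8, red, green, blue); there is no depth.
- calibration(name): a dict with "mtx" (3x3 intrinsics, pixels), "world_to_cam" (4x4, takes a point from world to camera coordinates). Camera axes: x right, y down, z forward; pixel columns grow to the right and rows downward; lengths in m; the calibration is good to about 2 mm. A picture is of the moment at which its call begins. calibration takes no time and is no camera call.
- sign_off(): hands the job in, once; it reports no verdict.
The state is a dict: "clock": time; "qpos": joint angles; "qd": joint speeds; "effort": joint torques, N m; "position": TCP position; "ee_rot": TCP orientation; "contact_force": force on the tool from outside, world axes, zero at the start; "moment": the same for the moment, N m; "width": finger opening in m.
Only numpy, scipy, OpenCV 4.12 (cv2) and the standard library are available. Lean on these libraries where they do the work, as an engineer would, in place of code of your own. Each camera call takes 0.05 s, during which the arm holds its last target.

TASK

Load the two stands for the watch-cleaning machine: thread the blue baskets on the post of the blue stand and the red ones on the post of the red stand, on each the tall basket first, down on the base, and the low wide tray on top of it. Both must sit level and fully down, and the jar, the loupe and the brass weight stay where they are.

Things in the scene. Friction and masses are not known exactly. Their poses are not given: they have to be found in the camera images.
- stand_blue: blue loading stand, fixed: a round blue base 84 mm across and 10 mm high with a bright steel post 8 mm thick in its centre. The post's top is 68 mm above the bench and its last 8 mm taper to a blunt point. Origin: centre of the base's underside, on the bench; z up along the post.
- tall_blue_mid (a point): tall blue cleaning basket with bits of brass and steel in it, loose, about 90 g: round, open-topped, upright, 50 mm outside diameter, 40 mm high, wall 3 mm, floor 3 mm, dark slots round the wall, with an open tube of 18 mm bore up its middle (same height as the wall) that takes the post of a stand. Point: its centre, 20 mm above its underside; z up along its axis.
- tray_blue_mid (a point): low wide blue cleaning tray with little gear wheels in it, loose, about 60 g: round, open-topped, upright, 62 mm outside diameter, 22 mm high, wall 3 mm, floor 3 mm, dark slots round the wall, with an open tube of 18 mm bore up its middle (same height as the wall) that takes the post of a stand. Point: its centre, 11 mm above its underside; z up along its axis.
- stand_red: red loading stand, fixed: a round red base 84 mm across and 10 mm high with a bright steel post 8 mm thick in its centre. The post's top is 68 mm above the bench and its last 8 mm taper to a blunt point. Origin: centre of the base's underside, on the bench; z up along the post.
- tall_red_mid (a point): tall red cleaning basket with bits of brass and steel in it, loose, about 90 g: round, open-topped, upright, 50 mm outside diameter, 40 mm high, wall 3 mm, floor 3 mm, dark slots round the wall, with an open tube of 18 mm bore up its middle (same height as the wall) that takes the post of a stand. Point: its centre, 20 mm above its underside; z up along its axis.
- tray_red_mid (a point): low wide red cleaning tray with little gear wheels in it, loose, about 60 g: round, open-topped, upright, 62 mm outside diameter, 22 mm high, wall 3 mm, floor 3 mm, dark slots round the wall, with an open tube of 18 mm bore up its middle (same height as the wall) that takes the post of a stand. Point: its centre, 11 mm above its underside; z up along its axis.
- jar_mid (a point): bystander: amber glass jar with a black cap, 40 mm across, 55 mm high. Point: its centre, half-way up.
- loupe_mid (a point): bystander: black eye loupe, 36 mm across at the foot, 28 mm high. Point: its centre, half-way up.
- weight_mid (a point): bystander: small stepped brass weight, 40 mm across at the foot, 34 mm high. Point: its centre, half-way up.
There are look-alikes about, which are no part of the job. What is shaped like the part that bears tray_red_mid but green, turquoise or white is not meant.

How it is judged:
At the end, for the whole second after the job is handed in: On each stand the tall basket of its colour stands on the base (its centre 30 mm above the bench, within 4 mm) and the tray of its colour lies on the basket (its centre 61 mm above the bench, within 4 mm), each within 8 mm of the post's axis, tilted less than 0.12 rad and at rest (below 20 mm/s) (horizontal distance between each of tall_blue_mid, tray_blue_mid and stand_blue below 0.008 m and z of tall_blue_mid in the frame of stand_blue between 0.026 and 0.034 m and angle between each of tall_blue_mid, tray_blue_mid, tall_red_mid, tray_red_mid's own z axis and vertical below 0.12 rad and linear speed of each of tall_blue, tray_blue, tall_red, tray_red below 0.02 m/s and z of tray_blue_mid in the frame of stand_blue between 0.057 and 0.065 m and horizontal distance between each of tall_red_mid, tray_red_mid and stand_red below 0.008 m and z of tall_red_mid in the frame of stand_red between 0.026 and 0.034 m and z of tray_red_mid in the frame of stand_red between 0.057 and 0.065 m); the robot touches nothing.
It fails at once if the jar is moved more than 30 mm (distance of jar_mid from where it was at the start of the episode above 0.03 m).
It fails at once if the loupe is moved more than 30 mm (distance of loupe_mid from where it was at the start of the episode above 0.03 m).
It fails at once if the brass weight is moved more than 30 mm (distance of weight_mid from where it was at the start of the episode above 0.03 m).
It also fails if it takes over 104 s, if anything falls off the work surface, if the arm or the gripper's body presses on something with over 40 N, if the wrist force passes 120 N, or if a joint passes its speed limit or range.

## Working session

There is one attempt and no reset: what is moved stays moved. The work goes in short steps, Python scripts to look and compute and a tool call to move; the robot and the scene stay as the last step left them, time stands still between calls to the robot, and variables do not carry over. Pictures are saved under pics/ and viewed, and the job is handed in when it is done.

Besides the shell and the picture viewer there is one more tool, called as name(argument=value, ...), one argument or row to a line, values as JSON. drive_tool: Moves the arm, as the interface text tells. Its arguments: {"type":"object","properties":{"targets":{"type":"array"},"grip_force":{"type":"number"}},"required":["targets"]}

```bash
mkdir -p pics; python3 - <<'E'
from rig import *
import cv2
for n in("scene","top"):
    im=get_image(n); cv2.imwrite(f"pics/{n}0.png",im[:,:,::-1])
    c=calibration(n); print(n,c)
print(get_state())
E
```

```text
scene {'mtx': array([[513.70495388,   0.        , 320.99606869],
       [  0.        , 513.70495388, 198.90403588],
       [  0.        ,   0.        ,   1.        ]]), 'world_to_cam': array([[ 0.39291517,  0.91948613,  0.01276385, -0.24545282],
       [ 0.58340429, -0.2385234 , -0.7763672 , -0.30571143],
       [-0.71081439,  0.31249294, -0.63015162,  1.74511216],
       [ 0.        ,  0.        ,  0.        ,  1.        ]])}
top {'mtx': array([[374.25612115,   0.        , 324.7951511 ],
       [  0.        , 374.25612115, 202.17733277],
       [  0.        ,   0.        ,   1.        ]]), 'world_to_cam': array([[-0.02866713, -0.99938682,  0.02010401,  0.00583875],
       [-0.99159173,  0.025893  , -0.12678881,  0.62566819],
       [ 0.12619052, -0.02356964, -0.99172598,  0.91431882],
       [ 0.        ,  0.        ,  0.        ,  1.        ]])}
{'clock': 0.1, 'qpos': array([ 1.21397209e+00,  2.76545724e-01,  1.50605981e+00, -1.65328299e-05,
        1.36075352e+00, -1.21011161e-01]), 'qd': array([-0.00034919, -0.00135459, -0.00312834,  0.00022898, -0.00011565,
        0.00024898]), 'effort': array([ 1.65759971e-03, -4.17694187e+01, -2.46403992e+01, -1.57190752e-04,
        5.67628900e-03,  3.25428994e-05]), 'position': array([0.13417499, 0.55859541, 0.23049706]), 'ee_rot': array([-2.01155995e-04,  1.17631775e-01,  9.93056889e-01, -8.60022245e-04]), 'contact_force': array([0.05358278, 0.76277197, 0.19991425]), 'moment': array([0.01176829, 0.05154956, 0.00559616]), 'width': 0.0853577668385702}
```

View pics/scene0.png

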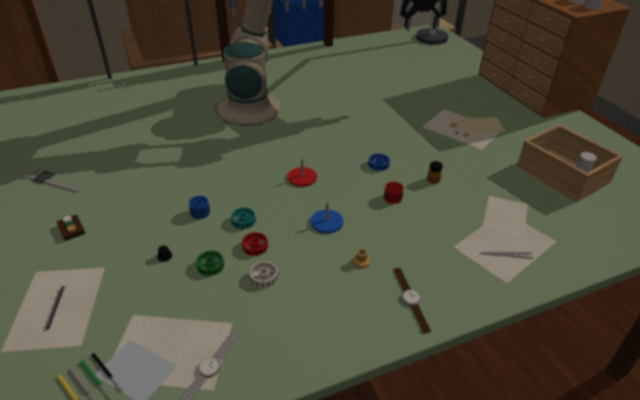

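View pics/top0.png

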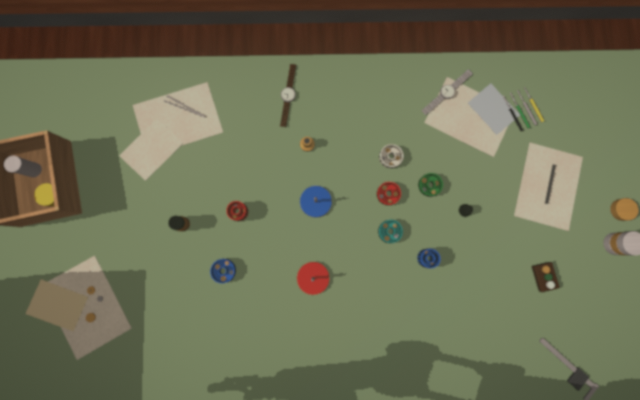

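Candidates (scene px / top px):
- **Tall blue:** (200,207)/(429,258).
- **Blue tray:** (378,161)/(224,270).
- **Red tray:** (255,243)/(389,193). Look-alikes are turquoise (243,217), green (210,262) and white (263,273).
- **Tall red:** (393,191)/(238,211).

Next I'll measure each one by colour mask in both views and check a close crop.

```bash
cat > h.py <<'E'
from rig import *
import cv2, numpy as np
def ray(n,u,v):
    c=calibration(n);M=c["world_to_cam"];d=M[:3,:3].T@np.linalg.solve(c["mtx"],[u,v,1]);o=-M[:3,:3].T@M[:3,3];return o,d
def plane(n,u,v,z):
    o,d=ray(n,u,v);return o+d*(z-o[2])/d[2]
def proj(n,p):
    c=calibration(n);q=c["world_to_cam"]@np.r_[p,1];q=c["mtx"]@q[:3];return q[:2]/q[2]
def tri(a,b):
    A=np.zeros((3,3));B=np.zeros(3)
    for o,d in(a,b):
        d=d/np.linalg.norm(d);P=np.eye(3)-np.outer(d,d);A+=P;B+=P@o
    return np.linalg.solve(A,B)
def blobs(im,col,amin=25):
    h=cv2.cvtColor(im,cv2.COLOR_RGB2HSV)
    if col=="blue":m=cv2.inRange(h,(105,130,40),(128,255,255))
    elif col=="red":m=cv2.inRange(h,(0,150,60),(6,255,255))|cv2.inRange(h,(172,150,60),(180,255,255))
    m=cv2.morphologyEx(m,cv2.MORPH_CLOSE,np.ones((3,3)))
    out=[]
    for c in cv2.findContours(m,cv2.RETR_EXTERNAL,cv2.CHAIN_APPROX_NONE)[0]:
        H=cv2.convexHull(c);mm=cv2.moments(H)
        if mm["m00"]>amin:
            out.append((mm["m10"]/mm["m00"],mm["m01"]/mm["m00"],mm["m00"],cv2.boundingRect(c)))
    return out
E
python3 - <<'E'
from h import *
for n in("scene","top"):
    im=cv2.cvtColor(cv2.imread(f"pics/{n}0.png"),cv2.COLOR_BGR2RGB)
    print(n,ray(n,320,200)[0].round(3))
    for col in("blue","red"):
        for b in blobs(im,col):
            print(n,col,np.round(b[:3],1),b[3],[plane(n,b[0],b[1],z)[:2].round(4) for z in(.01,.011,.02)])
a=cv2.imread("pics/scene0.png")[130:300,170:450];a=cv2.resize(a,None,fx=2.8,fy=2.8,interpolation=cv2.INTER_CUBIC);cv2.imwrite("pics/crop1.png",a)
E
```

```text
scene [ 1.515 -0.393  0.865]
scene blue [326.5 220.9 560. ] (311, 210, 32, 23) [array([0.6362, 0.01  ]), array([0.6373, 0.0095]), array([0.6465, 0.0053])]
scene blue [198.8 206.9 340.5] (189, 196, 20, 23) [array([ 0.461 , -0.2731]), array([ 0.4622, -0.2732]), array([ 0.4733, -0.2745])]
scene blue [378.4 161.7 242. ] (369, 154, 20, 16) [array([0.4554, 0.2539]), array([0.4567, 0.2531]), array([0.4678, 0.2463])]
scene blue [ 298.3   21.  2010. ] (274, 0, 50, 46) [array([-0.6835,  0.4452]), array([-0.6809,  0.4442]), array([-0.6578,  0.4354])]
scene red [254.6 243.4 432.5] (242, 233, 26, 23) [array([ 0.645 , -0.1809]), array([ 0.646 , -0.1811]), array([ 0.6551, -0.1834])]
scene red [393.5 200.6  30. ] (386, 199, 15, 4) [array([0.6294, 0.2061]), array([0.6304, 0.2054]), array([0.6397, 0.1991])]
scene red [393.8 188.4 178. ] (385, 182, 18, 14) [array([0.5836, 0.2327]), array([0.5847, 0.232 ]), array([0.5945, 0.2254])]
scene red [301.9 176.1 413.5] (288, 167, 29, 19) [array([0.4371, 0.022 ]), array([0.4384, 0.0215]), array([0.4497, 0.0172])]
top [0.505 0.011 0.986]
top blue [228.4 276.3  32
[... 400 characters left out ...]
.4726, -0.264 ]), array([ 0.4726, -0.2637]), array([ 0.4729, -0.2612])]
top blue [433.9 256.4  99. ] (428, 250, 12, 15) [array([ 0.4802, -0.2913]), array([ 0.4802, -0.291 ]), array([ 0.4805, -0.2882])]
top blue [315.5 201.  665. ] (301, 187, 30, 29) [array([0.6331, 0.0124]), array([0.633 , 0.0124]), array([0.6318, 0.0124])]
top red [312.9 277.8 767.5] (297, 262, 32, 32) [array([0.4349, 0.0241]), array([0.435 , 0.0241]), array([0.4357, 0.024 ])]
top red [236.8 210.4 252. ] (228, 202, 19, 18) [array([0.6137, 0.2182]), array([0.6136, 0.218 ]), array([0.6126, 0.2161])]
top red [388.9 193.2 376.5] (378, 183, 23, 22) [array([ 0.6488, -0.1824]), array([ 0.6487, -0.1822]), array([ 0.6474, -0.1804])]
```

View pics/crop1.png

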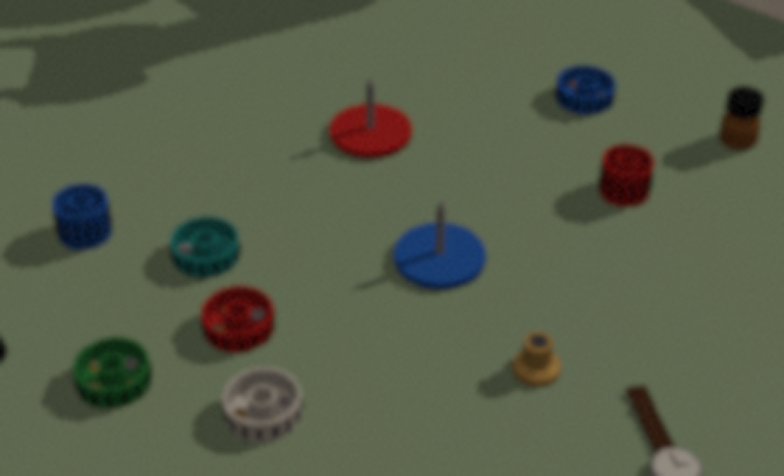

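The crop confirms the choices: tall blue at (200,207), blue tray (378,161), tall red (393,191), red tray (255,243). The red tray's turquoise, green and white look-alikes are separate. Some of the masks came out in pieces, so I'll join them and triangulate.

```bash
cat >> h.py <<'E'
def centre(im,col,uv,r=20,loose=True):
    h=cv2.cvtColor(im,cv2.COLOR_RGB2HSV)
    if col=="blue":m=cv2.inRange(h,(100,90,25),(132,255,255))
    else:m=cv2.inRange(h,(0,120,35),(8,255,255))|cv2.inRange(h,(168,120,35),(180,255,255))
    w=np.zeros_like(m);cv2.circle(w,(int(uv[0]),int(uv[1])),r,255,-1);m&=w
    H=cv2.convexHull(cv2.findNonZero(m));mm=cv2.moments(H)
    return mm["m10"]/mm["m00"],mm["m01"]/mm["m00"],mm["m00"],cv2.boundingRect(m)
E
python3 - <<'E'
from h import *
I={n:cv2.cvtColor(cv2.imread(f"pics/{n}0.png"),cv2.COLOR_BGR2RGB) for n in("scene","top")}
for k,col,s,t,z,r in[("standB","blue",(326,221),(316,201),.005,22),("standR","red",(302,176),(314,278),.005,22),("tallB","blue",(199,207),(429,258),.02,18),("trayB","blue",(378,161),(224,270),.011,18),("tallR","red",(393,191),(238,211),.02,17),("trayR","red",(255,243),(389,193),.011,18)]:
    a=centre(I["scene"],col,s,r);b=centre(I["top"],col,t,r)
    print(k,np.round(a[:3],1),a[3],np.round(b[:3],1),b[3],"planes",plane("scene",*a[:2],z)[:2].round(4),plane("top",*b[:2],z)[:2].round(4),"tri",tri(ray("scene",*a[:2]),ray("top",*b[:2])).round(4))
E
```

```text
standB [326.4 220.9 588. ] (310, 210, 34, 23) [315.3 201.  732.5] (300, 186, 31, 31) planes [0.6309 0.0122] [0.6337 0.0128] tri [0.6332 0.0121 0.0069]
standR [301.8 176.2 436. ] (287, 167, 30, 20) [312.7 277.9 802. ] (297, 262, 32, 33) planes [0.4311 0.0239] [0.4345 0.0246] tri [0.4343 0.0237 0.0072]
tallB [198.8 206.8 365.5] (189, 196, 20, 23) [428.9 258.  307.5] (418, 249, 22, 19) planes [ 0.4729 -0.2745] [ 0.4768 -0.2751] tri [ 0.4767 -0.2746  0.0229]
trayB [378.4 161.7 265.5] (369, 154, 20, 17) [222.6 270.4 423. ] (211, 259, 24, 23) planes [0.457  0.2528] [0.4605 0.254 ] tri [0.4601 0.2522 0.0134]
tallR [393.2 192.2 316. ] (385, 182, 18, 22) [236.5 210.3 279.5] (227, 201, 20, 19) planes [0.6081 0.2159] [0.6129 0.217 ] tri [0.6119 0.2149 0.0234]
trayR [254.5 243.4 464.5] (242, 232, 26, 24) [388.7 193.1 409. ] (377, 182, 24, 23) planes [ 0.646  -0.1814] [ 0.6491 -0.1816] tri [ 0.6486 -0.1816  0.0133]
```

The two views agree to within 4 mm, and that offset is the same for every object. Sizes and heights are plausible too. First I'll go to tall red.

```bash
cat >> h.py <<'E'
from scipy.spatial.transform import Rotation as Rn
def go(x,y,z,yaw=None,step=45):
    s=get_state();q=s["ee_rot"];R=Rn.from_quat([q[1],q[2],q[3],q[0]])
    d=R.inv().apply(np.array([x,y,z])-s["position"])*1000
    n=max(1,int(np.ceil(np.linalg.norm(d)/step)))
    print("clock",s["clock"],"pos",s["position"].round(4),"F",s["contact_force"].round(1),"w",round(s["width"],4),"tilt/yaw",Rn.as_matrix(R)[:,2].round(3),Rn.as_matrix(R)[:,1].round(3))
    print("total",d.round(1),"rows",n,"each",(d/n).round(1))
E
python3 -c "
from h import *
go(.6105,.2165,.15)"
```

```text
clock 0.1 pos [0.1342 0.5586 0.2305] F [0.1 0.8 0.2] w 0.0854 tilt/yaw [-0.001 -0.002 -1.   ] [ 0.234  0.972 -0.002]
total [-543.1 -221.2   80.8] rows 14 each [-38.8 -15.8   5.8]
```

drive_tool(
  targets=[0, 0, 0, -39, -16, 6, 1, 0, 0, 0, -39, -16, 6, 1, 0, 0, 0, -39, -16, 6, 1, 0, 0, 0, -39, -16, 6, 1, 0, 0, 0, -39, -16, 6, 1, 0, 0, 0, -39, -16, 6, 1, 0, 0, 0, -39, -16, 6, 1, 0, 0, 0, -39, -16, 6, 1, 0, 0, 0, -39, -16, 6, 1, 0, 0, 0, -39, -16, 6, 1, 0, 0, 0, -39, -16, 6, 1, 0, 0, 0, -39, -16, 6, 1],
  grip_force=25,
)

```text
clock: 1.6
position: [0.5453, 0.2621, 0.1586]
ee_rot: [-0.0, 0.118, 0.993, -0.0]
contact_force: [0.7, 0.1, -0.3]
width: 0.0852
```

```bash
python3 -c "
from h import *
go(.6105,.2165,.1)"
```

```text
clock 1.6 pos [0.5453 0.2621 0.1586] F [ 0.7  0.1 -0.3] w 0.0852 tilt/yaw [-0.001 -0.    -1.   ] [ 0.234  0.972 -0.   ]
total [-74.1 -29.1  58.6] rows 3 each [-24.7  -9.7  19.5]
```

drive_tool(
  targets=[0, 0, 0, -25, -10, 20, 1, 0, 0, 0, -25, -10, 20, 1, 0, 0, 0, -24, -9, 19, 1, 0, 0, 0, 0, 0, 0, 1],
)

```text
clock: 2.1
position: [0.6098, 0.2163, 0.0972]
ee_rot: [-0.002, 0.118, 0.993, -0.001]
contact_force: [0.1, 0.2, -0.1]
width: 0.0853
```

```bash
python3 -c "
from h import *
go(.6105,.2165,.004)
n='scene';im=get_image('scene');a=cv2.resize(im[120:240,320:480],None,fx=4,fy=4,interpolation=cv2.INTER_CUBIC);
b=get_image('top');b=cv2.resize(b[150:270,160:320],None,fx=4,fy=4,interpolation=cv2.INTER_CUBIC);cv2.imwrite('pics/p1.png',cv2.resize(np.hstack([a,b]),(800,300))[:,:,::-1])"
```

```text
clock 2.1 pos [0.6098 0.2163 0.0972] F [ 0.1  0.2 -0.1] w 0.0853 tilt/yaw [-0.004 -0.001 -1.   ] [ 0.235  0.972 -0.002]
total [-1.   0.6 93.2] rows 3 each [-0.3  0.2 31.1]
```

View pics/p1.png

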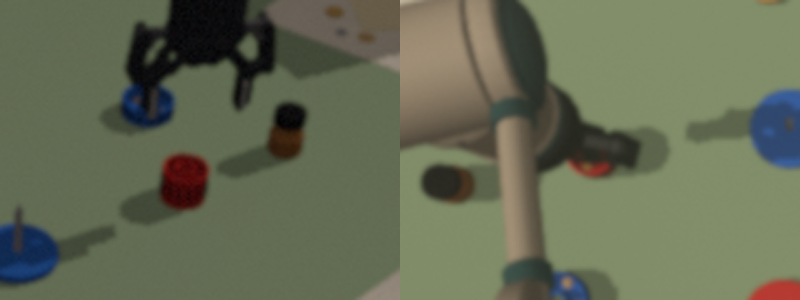

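The fingers straddle the red basket: tips at scene crop (150,105) and (243,100), basket at (185,180). I'll descend and grip.

drive_tool(
  targets=[0, 0, 0, -1, 0, 31, 1, 0, 0, 0, 0, 0, 31, 1, 0, 0, 0, 0, 0, 20, 1, 0, 0, 0, 0, 0, 11, 1, 0, 0, 0, 0, 0, 0, 0, 0, 0, 0, 0, 0, 0, 0, 0, 0, 0, 0, 0, 0, 0, 0, 0, 0, 0, 0, 0, 0],
  grip_force=25,
)

```text
clock: 3.2
position: [0.6115, 0.2177, 0.0088]
ee_rot: [0.001, 0.118, 0.993, 0.001]
contact_force: [-1.4, -1.3, 6.5]
width: 0.0492
```

drive_tool(
  targets=[0, 0, 0, 0, 0, 0, 0, 0, 0, 0, 0, 0, 0, 0],
)

```text
clock: 3.45
position: [0.6115, 0.2177, 0.0088]
ee_rot: [0.001, 0.118, 0.993, 0.001]
contact_force: [-1.3, 0.3, 6.5]
width: 0.0494
```

```bash
python3 -c "
from h import *
go(.6105,.2165,.12)
im=get_image('scene');print(np.round(centre(im,'red',(393,191),17),2));cv2.imwrite('pics/p2.png',cv2.resize(im[120:240,320:480],None,fx=4,fy=4,interpolation=cv2.INTER_CUBIC)[:,:,::-1])"
```

```text
clock 3.45 pos [0.6115 0.2177 0.0088] F [-1.3  0.3  6.5] w 0.0494 tilt/yaw [ 0.002  0.001 -1.   ] [0.234 0.972 0.001]
total [   0.5   -1.2 -111.2] rows 3 each [  0.2  -0.4 -37.1]Traceback (most recent call last):
  File "<string>", line 4, in <module>
    im=get_image('scene');print(np.round(centre(im,'red',(393,191),17),2));cv2.imwrite('pics/p2.png',cv2.resize(im[120:240,320:480],None,fx=4,fy=4,interpolation=cv2.INTER_CUBIC)[:,:,::-1])
                                ~~~~~~~~^^^^^^^^^^^^^^^^^^^^^^^^^^^^^^^^^
    return _wrapfunc(a, 'round', decimals=decimals, out=out)
    return _wrapit(obj, method, *args, **kwds)
    conv = _array_converter(obj)
ValueError: setting an array element with a sequence. The requested array has an inhomogeneous shape after 1 dimensions. The detected shape was (4,) + inhomogeneous part.
```

drive_tool(
  targets=[0, 0, 0, 0, 0, -10, 0, 0, 0, 0, 0, 0, -30, 0, 0, 0, 0, 0, 0, -40, 0, 0, 0, 0, 0, 0, -36, 0, 0, 0, 0, 0, 0, 0, 0],
  grip_force=35,
)

```text
clock: 4.12
position: [0.6129, 0.218, 0.1269]
ee_rot: [0.003, 0.118, 0.993, 0.001]
contact_force: [0.6, 0.4, -2.2]
width: 0.0492
```

```bash
python3 -c "
from h import *
go(.4328,.0242,.125)
im=get_image('scene');cv2.imwrite('pics/p2.png',cv2.resize(im[80:220,300:480],None,fx=4,fy=4,interpolation=cv2.INTER_CUBIC)[:,:,::-1])
p=get_state()['position'];print(proj('scene',p),blobs(im,'red'))"
```

```text
clock 4.125 pos [0.6129 0.218  0.1269] F [ 0.6  0.4 -2.2] w 0.0492 tilt/yaw [ 0.007  0.002 -1.   ] [0.234 0.972 0.004]
total [ 129.9 -230.5    0.3] rows 6 each [ 21.6 -38.4   0. ]
[398.59387644 160.30185172] [(254.63882352941175, 243.46745098039213, 425.0, (242, 233, 26, 23)), (301.95807895807894, 176.11477411477412, 409.5, (288, 167, 29, 19)), (399.92647789369096, 155.19572776949826, 335.5, (391, 145, 20, 22))]
```

View pics/p2.png

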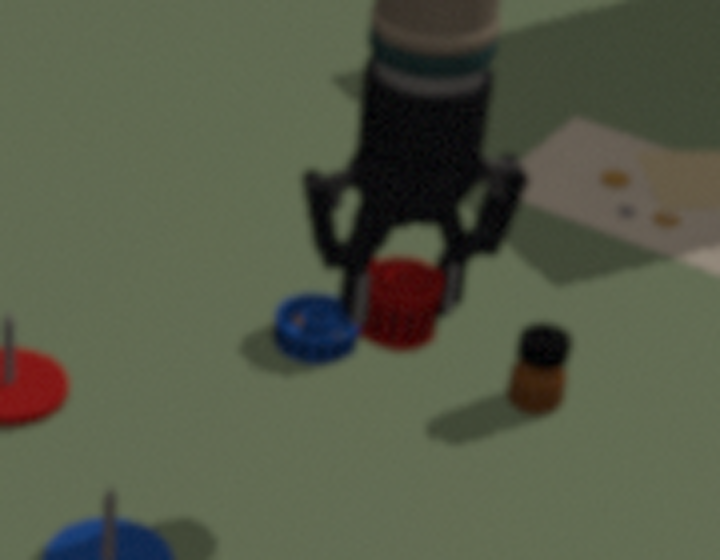

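Basket held level between the fingers at crop (400,305). I'll check its offset from the tool.

```bash
python3 -c "
from h import *
print(plane('scene',400.4,155.2,.138), plane('scene',393.2,192.2,.02))
print([ (proj('scene',np.r_[.6129,.218,.138])),proj('scene',np.r_[.4328,.0242,.068]),proj('scene',np.r_[.6323,.0125,.068]),proj('top',np.r_[.4328,.0242,.068]),proj('top',np.r_[.6323,.0125,.068])])
for n in('scene','top'):
  im=cv2.imread(f'pics/{n}0.png')
  cs=[(302,172),(327,215)] if n=='scene' else [(325,278),(327,200)]
  cv2.imwrite(f'pics/post_{n}.png',np.hstack([cv2.resize(im[c[1]-20:c[1]+20,c[0]-25:c[0]+25],None,fx=8,fy=8,interpolation=cv2.INTER_NEAREST) for c in cs]))
"
```

```text
[0.60971606 0.22203883 0.138     ] [0.60826413 0.21579668 0.02      ]
[array([399.63669024, 156.20341966]), array([301.84287187, 157.95250067]), array([327.27021111, 201.92914776]), array([312.58763963, 280.48769569]), array([315.33640906, 198.29358706])]
```

View pics/post_scene.png

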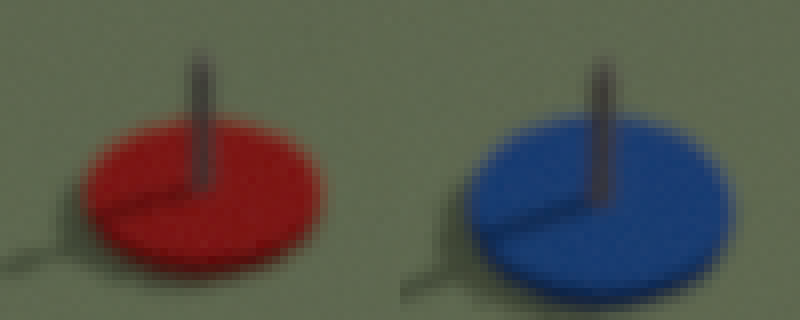

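View pics/post_top.png

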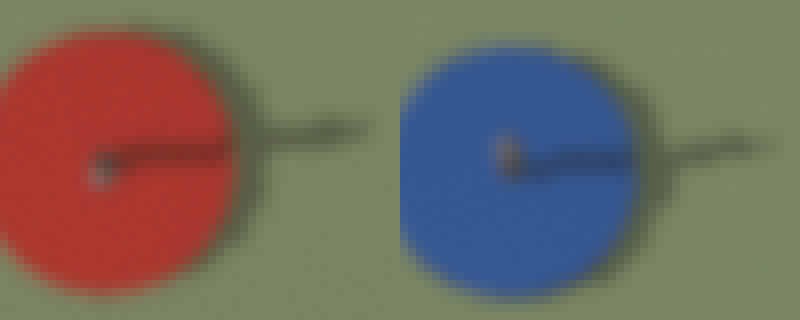

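Post tips sit at scene (301.6,158.3) and (327.2,202.5), within 1 px of the prediction. Next I'll carry the basket over the red stand.

drive_tool(
  targets=[0, 0, 0, 22, -39, 0, 0, 0, 0, 0, 22, -39, 0, 0, 0, 0, 0, 22, -39, 0, 0, 0, 0, 0, 22, -39, 0, 0, 0, 0, 0, 22, -39, 0, 0, 0, 0, 0, 19, -37, 0, 0, 0, 0, 0, 0, 0, 20, 0, 0, 0, 0, 0, 0, 13, 0, 0, 0, 0, 0, 0, 0, 0],
)

```text
clock: 5.3
position: [0.4297, 0.0223, 0.0887]
ee_rot: [-0.002, 0.118, 0.993, 0.0]
contact_force: [-0.2, -0.3, -1.8]
width: 0.0492
```

```bash
cat >> h.py <<'E'
def look(name,uv,w=100,h=75):
    im=get_image("scene");u,v=uv
    cv2.imwrite(f"pics/{name}.png",cv2.resize(im[v-h//2:v+h//2,u-w//2:u+w//2],None,fx=6,fy=6,interpolation=cv2.INTER_CUBIC)[:,:,::-1]);return im
E
python3 -c "
from h import *
go(.4335,.0225,.02)
im=look('p3',(302,150))
for b in blobs(im,'red'):print(b)
"
```

```text
clock 5.3 pos [0.4297 0.0223 0.0887] F [-0.2 -0.3 -1.8] w 0.0492 tilt/yaw [-0.004  0.001 -1.   ] [ 0.233  0.972 -0.   ]
total [-3.9  1.1 68.6] rows 2 each [-1.9  0.6 34.3]
(254.56643356643357, 243.26767676767676, 429.0, (242, 233, 26, 22))
(301.87092882991556, 176.10735826296744, 414.5, (288, 167, 29, 19))
(300.70462633451956, 146.72657176749703, 281.0, (292, 137, 18, 21))
```

View pics/p3.png

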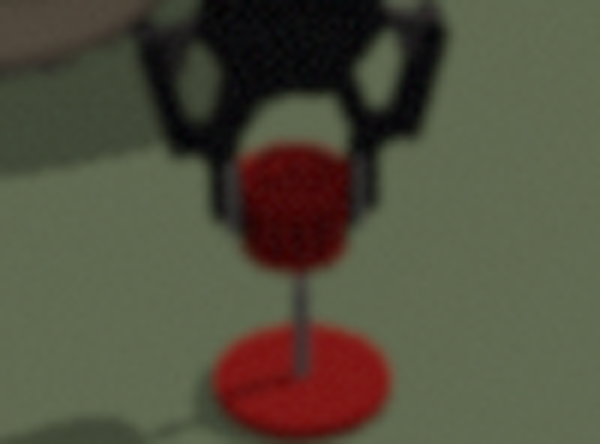

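```bash
python3 -c "
from h import *
for u in(300.7,301.2):print(plane('scene',u,146.7,.0997))
print(proj('scene',np.r_[.4311,.0239,.0997]))
"
```

```text
[0.42489574 0.0243597  0.0997    ]
[0.42540197 0.0256112  0.0997    ]
[301.38149361 147.91302631]
```

drive_tool(
  targets=[0, 0, 0, -4.5, 1, 0, 0, 0, 0, 0, 0, 0, 15, 0, 0, 0, 0, 0, 0, 13, 0, 0, 0, 0, 0, 0, 0, 0],
)

```text
clock: 5.85
position: [0.4351, 0.0221, 0.0615]
ee_rot: [-0.001, 0.117, 0.993, 0.0]
contact_force: [0.2, 0.2, -0.2]
width: 0.0491
```

```bash
python3 -c "
from h import *
go(.4342,.0225,.018)
im=look('p4',(302,155))
for b in blobs(im,'red'):print(b)
"
```

```text
clock 5.85 pos [0.4351 0.0221 0.0615] F [ 0.2  0.2 -0.2] w 0.0491 tilt/yaw [-0.002  0.    -1.   ] [ 0.233  0.972 -0.   ]
total [ 0.9  0.2 43.5] rows 1 each [ 0.9  0.2 43.5]
(254.57860177674775, 243.37543453070683, 431.5, (242, 233, 26, 23))
(301.74185316058106, 167.25618374558303, 849.0, (288, 147, 29, 39))
```

View pics/p4.png

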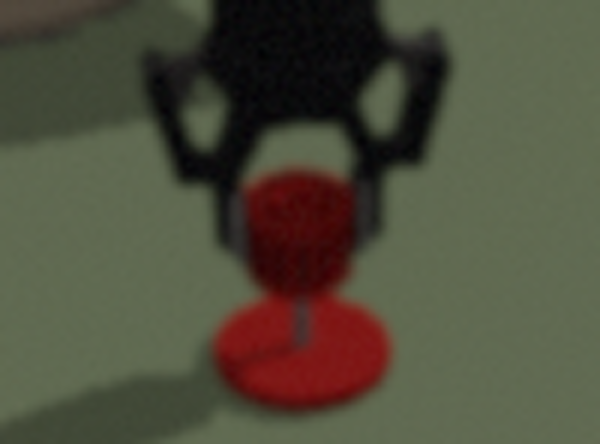

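The post is in the bore: no force, and the underside is below the post tip. I'll lower and release.

drive_tool(
  targets=[0, 0, 0, 1, 0, 15, 0, 0, 0, 0, 0, 0, 15, 0, 0, 0, 0, 0, 0, 8, 0, 0, 0, 0, 0, 0, 4, 0, 0, 0, 0, 0, 0, 0, 0],
)

```text
clock: 6.52
position: [0.4349, 0.0221, 0.0204]
ee_rot: [0.0, 0.118, 0.993, 0.0]
contact_force: [-0.5, 0.2, -0.1]
width: 0.0489
```

drive_tool(
  targets=[0, 0, 0, 0, 0, 2, 0, 0, 0, 0, 0, 0, 0, 0, 0, 0, 0, 0, 0, 0, 0.8, 0, 0, 0, 0, 0, 0, 1, 0, 0, 0, 0, 0, 0, 1, 0, 0, 0, 0, 0, 0, 1, 0, 0, 0, 0, 0, 0, 1],
)

```text
clock: 7.4
position: [0.4347, 0.0221, 0.0183]
ee_rot: [-0.0, 0.118, 0.993, 0.0]
contact_force: [0.3, 0.1, 0.4]
width: 0.0853
```

drive_tool(
  targets=[0, 0, 0, 0, 0, -20, 1, 0, 0, 0, 0, 0, -40, 1, 0, 0, 0, 0, 0, -40, 1, 0, 0, 0, 0, 0, 0, 1],
)

```text
clock: 7.9
position: [0.4372, 0.0219, 0.1211]
ee_rot: [0.004, 0.118, 0.993, 0.0]
contact_force: [0.7, -0.0, -0.7]
width: 0.0854
```

```bash
python3 -c "
from h import *
go(.4749,-.2748,.1)
im=look('p5',(302,155))
print(centre(im,'red',(302,167),28))
"
```

```text
clock 7.9 pos [0.4372 0.0219 0.1211] F [ 0.7 -0.  -0.7] w 0.0854 tilt/yaw [ 0.007 -0.001 -1.   ] [0.234 0.972 0.001]
total [-105.8 -279.7   21.5] rows 7 each [-15.1 -40.    3.1]
(301.78883994126284, 173.40558002936856, 567.5, (288, 160, 29, 27))
```

View pics/p5.png

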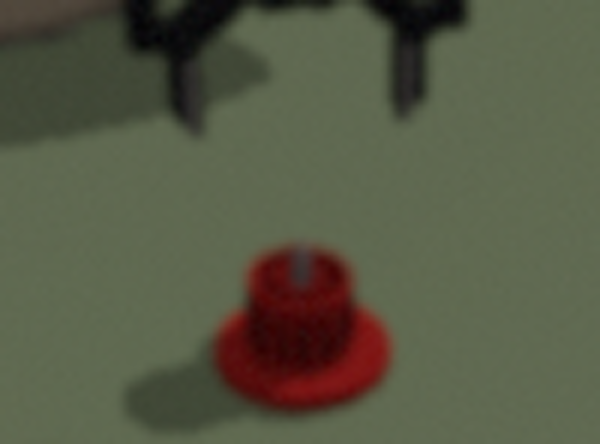

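The red basket is seated level on the base with the post up its tube, at crop (300,265). Now tall blue.

drive_tool(
  targets=[0, 0, 0, -15, -40, 0, 1, 0, 0, 0, -15, -40, 0, 1, 0, 0, 0, -15, -40, 0, 1, 0, 0, 0, -15, -40, 0, 1, 0, 0, 0, -15, -40, 0, 1, 0, 0, 0, -15, -40, 0, 1, 0, 0, 0, -16, -40, 10, 1, 0, 0, 0, 0, 0, 30, 1, 0, 0, 0, 0, 0, 0, 1],
)

```text
clock: 9.07
position: [0.4696, -0.2734, 0.0747]
ee_rot: [-0.004, 0.118, 0.993, 0.002]
contact_force: [-0.7, 1.2, -1.0]
width: 0.0853
```

```bash
python3 -c "
from h import *
go(.4755,-.2748,.006)
im=look('p6',(200,190))
"
```

```text
clock 9.075 pos [ 0.4696 -0.2734  0.0747] F [-0.7  1.2 -1. ] w 0.0853 tilt/yaw [-0.007  0.006 -1.   ] [0.235 0.972 0.004]
total [-6.7 -0.3 68.6] rows 2 each [-3.3 -0.1 34.3]
```

View pics/p6.png

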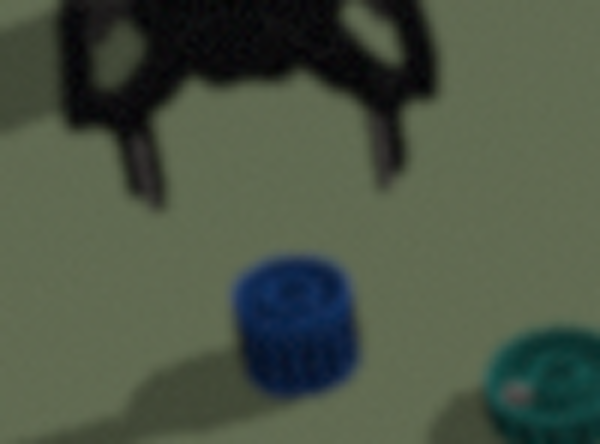

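drive_tool(
  targets=[0, 0, 0, -5, 0, 30, 1, 0, 0, 0, 0, 0, 18, 1, 0, 0, 0, 0, 0, 0, 1],
)

```text
clock: 9.5
position: [0.4766, -0.2749, 0.0298]
ee_rot: [-0.001, 0.117, 0.993, 0.001]
contact_force: [0.1, -0.9, 0.6]
width: 0.0855
```

```bash
python3 -c "
from h import *
go(.4755,-.2748,.006)
im=look('p7',(200,190))
"
```

```text
clock 9.5 pos [ 0.4766 -0.2749  0.0298] F [ 0.1 -0.9  0.6] w 0.0855 tilt/yaw [-0.002  0.002 -1.   ] [0.233 0.973 0.001]
total [ 1.  -0.2 23.8] rows 1 each [ 1.  -0.2 23.8]
```

View pics/p7.png

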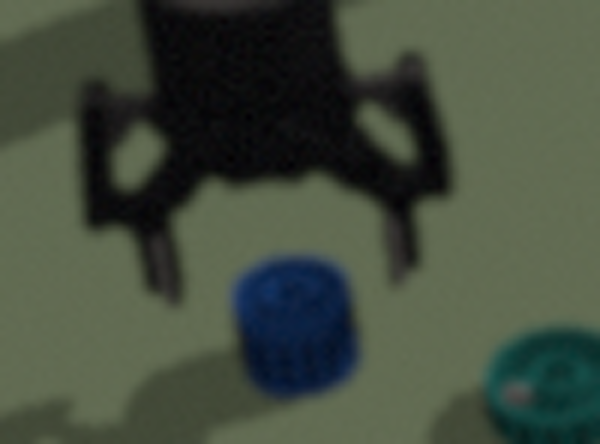

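Fingers at (165,295) and (403,275) now straddle the basket at (295,325). I'll descend and close.

drive_tool(
  targets=[0, 0, 0, 0, 0, 13, 1, 0, 0, 0, 0, 0, 8, 1, 0, 0, 0, 0, 0, 0, 0, 0, 0, 0, 0, 0, 0, 0, 0, 0, 0, 0, 0, 0, 0, 0, 0, 0, 0, 0, 0, 0, 0, 0, 0, 0, 0, 0, 0],
  grip_force=35,
)

```text
clock: 10.42
position: [0.4776, -0.2763, 0.0097]
ee_rot: [0.0, 0.118, 0.993, -0.0]
contact_force: [0.2, -0.3, 3.3]
width: 0.0484
```

drive_tool(
  targets=[0, 0, 0, 0, 0, -10, 0, 0, 0, 0, 0, 0, -30, 0, 0, 0, 0, 0, 0, -40, 0, 0, 0, 0, 0, 0, -36, 0, 0, 0, 0, 0, 0, 0, 0],
)

```text
clock: 11.05
position: [0.4789, -0.2774, 0.1285]
ee_rot: [0.003, 0.118, 0.993, -0.002]
contact_force: [-0.8, 1.6, -1.2]
width: 0.0488
```

```bash
python3 -c "
from h import *
go(.6335,.0115,.125)
im=look('p8',(210,165))
for b in blobs(im,'blue'):print(b)
p=get_state()['position'];print(proj('scene',p+[0,0,.011]))
"
```

```text
clock 11.05 pos [ 0.4789 -0.2774  0.1285] F [-0.8  1.6 -1.2] w 0.0488 tilt/yaw [ 0.005 -0.004 -1.   ] [ 0.234  0.972 -0.003]
total [-82.8 317.    3.2] rows 8 each [-10.4  39.6   0.4]
(326.4755077658303, 220.94922341696534, 558.0, (311, 210, 32, 23))
(190.79526226734347, 168.9543147208122, 394.0, (180, 158, 22, 23))
(378.4318181818182, 161.63567493112944, 242.0, (369, 154, 20, 16))
(276.5204678362573, 26.565302144249507, 85.5, (274, 9, 7, 32))
(315.01842403628115, 19.51984126984127, 588.0, (306, 0, 18, 42))
[191.71004305 170.59608224]
```

View pics/p8.png

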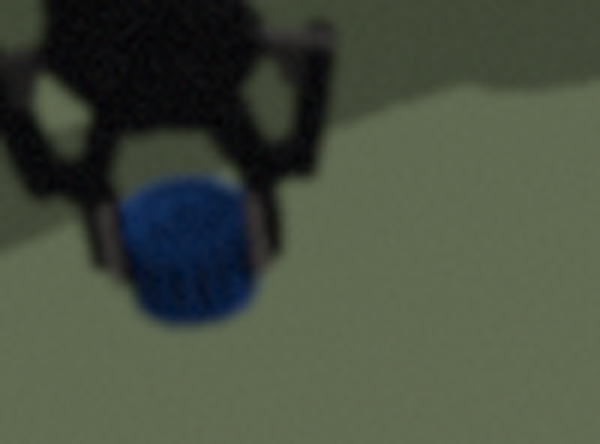

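Blue is held level. I'll carry it to the blue stand.

drive_tool(
  targets=[0, 0, 0, -10, 39, 0, 0, 0, 0, 0, -10, 39, 0, 0, 0, 0, 0, -10, 39, 0, 0, 0, 0, 0, -10, 39, 0, 0, 0, 0, 0, -11, 40, 0, 0, 0, 0, 0, -11, 40, 0, 0, 0, 0, 0, -11, 40, 0, 0, 0, 0, 0, -10, 40, 0, 0, 0, 0, 0, 0, 0, 20, 0, 0, 0, 0, 0, 0, 15, 0, 0, 0, 0, 0, 0, 0, 0, 0, 0, 0, 0, 0, 0, 0],
)

```text
clock: 12.6
position: [0.6316, 0.0112, 0.0902]
ee_rot: [-0.0, 0.118, 0.993, 0.0]
contact_force: [-0.7, 0.2, -0.8]
width: 0.0484
```

```bash
python3 -c "
from h import *
go(.634,.0105,.02)
im=look('p9',(327,198))
for b in blobs(im,'blue'):print(b)
p=get_state()['position'];print(proj('scene',p+[0,0,.011]),proj('scene',np.r_[.6309,.0122,p[2]+.011]))
"
```

```text
clock 12.6 pos [0.6316 0.0112 0.0902] F [-0.7  0.2 -0.8] w 0.0484 tilt/yaw [-0.  0. -1.] [ 0.235  0.972 -0.   ]
total [-2.5 -0.1 70.2] rows 2 each [-1.2 -0.  35.1]
(326.4755077658303, 220.94922341696534, 558.0, (311, 210, 32, 23))
(327.06885964912277, 189.82850877192982, 380.0, (317, 179, 21, 24))
(378.3898071625344, 161.61501377410465, 242.0, (369, 154, 20, 16))
(282.08178752107926, 22.04468802698145, 593.0, (274, 0, 18, 44))
[327.0043394  191.15273912] [327.20912957 190.79192536]
```

View pics/p9.png

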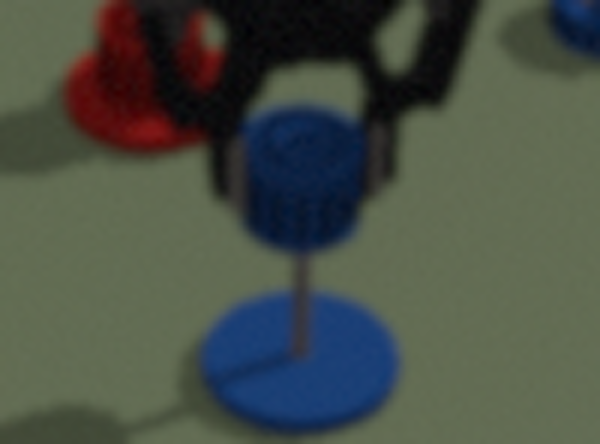

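drive_tool(
  targets=[0, 0, 0, -3.5, 0, 0, 0, 0, 0, 0, 0, 0, 15, 0, 0, 0, 0, 0, 0, 14, 0, 0, 0, 0, 0, 0, 0, 0],
)

```text
clock: 13.15
position: [0.6334, 0.0111, 0.0591]
ee_rot: [-0.002, 0.118, 0.993, -0.0]
contact_force: [-0.5, -0.3, -1.1]
width: 0.0486
```

```bash
python3 -c "
from h import *
go(.634,.0105,.02)
im=look('p10',(327,198))
"
```

```text
clock 13.15 pos [0.6334 0.0111 0.0591] F [-0.5 -0.3 -1.1] w 0.0486 tilt/yaw [-0.005  0.001 -1.   ] [ 0.234  0.972 -0.001]
total [-0.9 -0.5 39.1] rows 1 each [-0.9 -0.5 39.1]
```

View pics/p10.png

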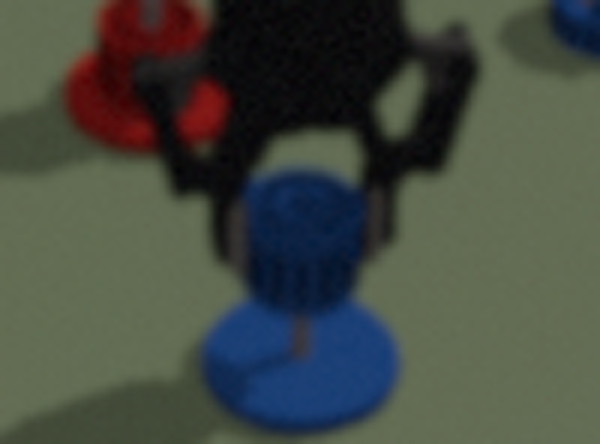

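Threaded with no force. I'll lower it.

drive_tool(
  targets=[0, 0, 0, -1, 0, 15, 0, 0, 0, 0, 0, 0, 14, 0, 0, 0, 0, 0, 0, 8, 0, 0, 0, 0, 0, 0, 2, 0, 0, 0, 0, 0, 0, 0, 0],
)

```text
clock: 13.82
position: [0.6363, 0.0107, 0.0223]
ee_rot: [0.0, 0.118, 0.993, 0.0]
contact_force: [-0.3, 0.1, -2.0]
width: 0.0486
```

drive_tool(
  targets=[0, 0, 0, 0, 0, 0, 0.8, 0, 0, 0, 0, 0, 0, 1, 0, 0, 0, 0, 0, 0, 1, 0, 0, 0, 0, 0, 0, 1, 0, 0, 0, 0, 0, 0, 1],
)

```text
clock: 14.45
position: [0.6361, 0.0107, 0.0224]
ee_rot: [0.0, 0.118, 0.993, 0.0]
contact_force: [0.4, -0.7, 0.4]
width: 0.0852
```

drive_tool(
  targets=[0, 0, 0, 0, 0, -20, 1, 0, 0, 0, 0, 0, -40, 1, 0, 0, 0, 0, 0, -40, 1, 0, 0, 0, 0, 0, 0, 1],
)

```text
clock: 14.95
position: [0.6387, 0.0105, 0.1262]
ee_rot: [0.004, 0.118, 0.993, 0.0]
contact_force: [-0.1, -0.3, -0.9]
width: 0.0852
```

```bash
python3 -c "
from h import *
go(.6485,-.1815,.1)
im=look('p11',(327,198))
"
```

```text
clock 14.95 pos [0.6387 0.0105 0.1262] F [-0.1 -0.3 -0.9] w 0.0852 tilt/yaw [ 0.008 -0.001 -1.   ] [0.233 0.972 0.001]
total [ -54.1 -184.5   26.4] rows 5 each [-10.8 -36.9   5.3]
```

View pics/p11.png

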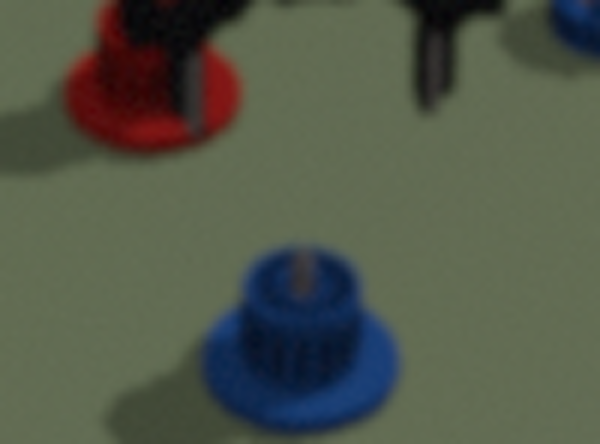

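The blue basket is seated with the post up its tube, at crop (302,270). Now the red tray.

drive_tool(
  targets=[0, 0, 0, -10, -37, 0, 1, 0, 0, 0, -11, -37, 0, 1, 0, 0, 0, -11, -37, 0, 1, 0, 0, 0, -11, -37, 10, 1, 0, 0, 0, -11, -37, 30, 1, 0, 0, 0, 0, 0, 30, 1, 0, 0, 0, 0, 0, 10, 1, 0, 0, 0, 0, 0, 0, 1, 0, 0, 0, 0, 0, 0, 1],
)

```text
clock: 16.12
position: [0.6462, -0.1814, 0.0433]
ee_rot: [0.001, 0.117, 0.993, -0.0]
contact_force: [-0.2, -0.0, -0.3]
width: 0.0857
```

```bash
python3 -c "
from h import *
go(.6485,-.1815,.002)
im=look('p12',(255,230))
"
```

```text
clock 16.125 pos [ 0.6462 -0.1814  0.0433] F [-0.2 -0.  -0.3] w 0.0857 tilt/yaw [ 0.002 -0.001 -1.   ] [ 0.233  0.973 -0.   ]
total [-2.2  0.4 41.3] rows 1 each [-2.2  0.4 41.3]
```

View pics/p12.png

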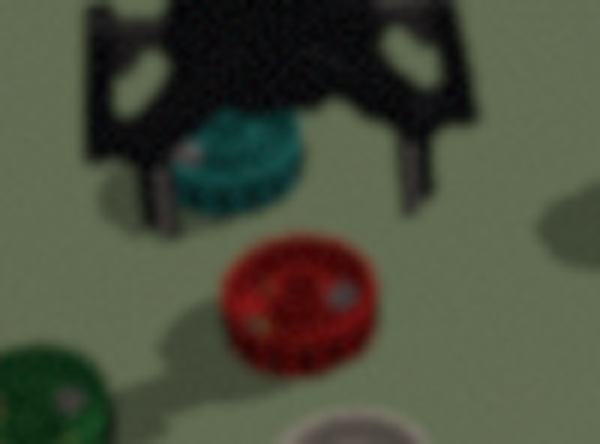

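Fingers straddle the red tray at crop (299,300), clear of turquoise (235,160) and green (50,400). I'll descend.

drive_tool(
  targets=[0, 0, 0, -2, 0, 22, 1, 0, 0, 0, 0, 0, 12, 1, 0, 0, 0, 0, 0, 7, 1, 0, 0, 0, 0, 0, 0, 1],
)

```text
clock: 16.68
position: [0.6472, -0.182, 0.0011]
ee_rot: [-0.0, 0.118, 0.993, 0.0]
contact_force: [0.1, 0.2, 1.4]
width: 0.0851
```

drive_tool(
  targets=[0, 0, 0, 0, 0, 0, 0, 0, 0, 0, 0, 0, 0, 0, 0, 0, 0, 0, 0, 0, 0, 0, 0, 0, 0, 0, 0, 0],
)

```text
clock: 17.18
position: [0.648, -0.1825, 0.0022]
ee_rot: [0.001, 0.118, 0.993, -0.0]
contact_force: [0.7, -0.2, 5.1]
width: 0.0594
```

```bash
python3 -c "
from h import *
go(.6485,-.1815,.002)
im=look('p13',(255,230))
"
```

```text
clock 17.175 pos [ 0.648  -0.1825  0.0022] F [ 0.7 -0.2  5.1] w 0.0594 tilt/yaw [ 0.002 -0.001 -1.   ] [ 0.234  0.972 -0.   ]
total [-0.3  1.1  0.2] rows 1 each [-0.3  1.1  0.2]
```

View pics/p13.png

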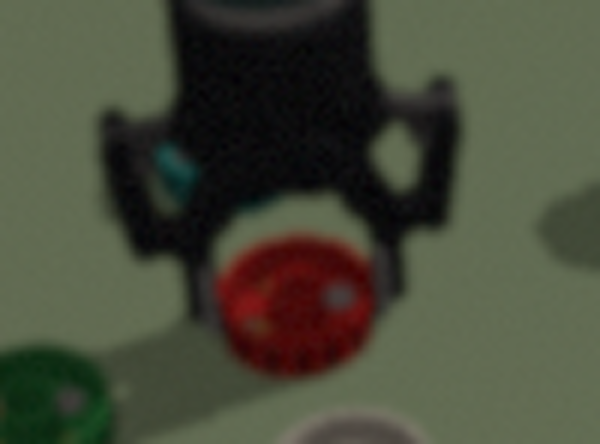

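drive_tool(
  targets=[0, 0, 0, 0, 0, 0, 0, 0, 0, 0, 0, 0, -8, 0, 0, 0, 0, 0, 0, -20, 0, 0, 0, 0, 0, 0, -40, 0, 0, 0, 0, 0, 0, -40, 0, 0, 0, 0, 0, 0, -40, 0, 0, 0, 0, 0, 0, 0, 0, 0, 0, 0, 0, 0, 0, 0],
)

```text
clock: 18.23
position: [0.6465, -0.1819, 0.1484]
ee_rot: [-0.001, 0.118, 0.993, 0.0]
contact_force: [-0.2, 0.3, -0.7]
width: 0.0595
```

```bash
python3 -c "
from h import *
go(.4352,.0218,.15)
im=look('p14',(255,185))
for b in blobs(im,'red'):print(b)
p=get_state()['position'];print(proj('scene',p+[0,0,.009]))
"
```

```text
clock 18.225 pos [ 0.6465 -0.1819  0.1484] F [-0.2  0.3 -0.7] w 0.0595 tilt/yaw [-0.002  0.001 -1.   ] [0.234 0.972 0.   ]
total [253.1 148.7  -1. ] rows 7 each [36.2 21.2 -0.1]
(249.69669365721995, 194.71187584345478, 494.0, (235, 184, 29, 23))
(301.77859778597787, 173.3321033210332, 542.0, (288, 160, 29, 26))
[249.76626916 195.7140907 ]
```

View pics/p14.png

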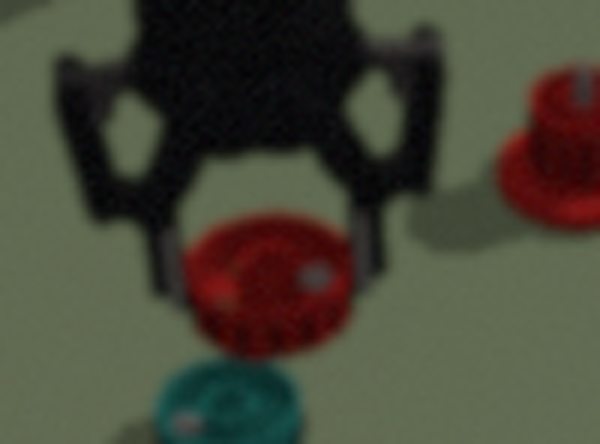

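The red tray is held level at crop (270,285). To the red stand.

drive_tool(
  targets=[0, 0, 0, 36, 21, 0, 0, 0, 0, 0, 36, 21, 0, 0, 0, 0, 0, 36, 21, 0, 0, 0, 0, 0, 36, 21, 0, 0, 0, 0, 0, 36, 21, 0, 0, 0, 0, 0, 36, 22, 0, 0, 0, 0, 0, 36, 22, 0, 0, 0, 0, 0, 0, 0, 30, 0, 0, 0, 0, 0, 0, 25, 0, 0, 0, 0, 0, 0, 0, 0, 0, 0, 0, 0, 0, 0, 0],
)

```text
clock: 19.65
position: [0.4372, 0.0215, 0.0942]
ee_rot: [-0.0, 0.118, 0.993, 0.0]
contact_force: [-0.5, -0.9, 0.2]
width: 0.0597
```

```bash
python3 -c "
from h import *
go(.4348,.0221,.05)
im=look('p15',(302,150))
for b in blobs(im,'red'):print(b)
p=get_state()['position'];print(proj('scene',p+[0,0,.009]),proj('scene',np.r_[.4311,.0239,p[2]+.009]))
"
```

```text
clock 19.65 pos [0.4372 0.0215 0.0942] F [-0.5 -0.9  0.2] w 0.0597 tilt/yaw [-0.001  0.    -1.   ] [0.234 0.972 0.   ]
total [ 2.5  0.1 44.2] rows 1 each [ 2.5  0.1 44.2]
(301.77859778597787, 173.3321033210332, 542.0, (288, 160, 29, 26))
(301.63431542461007, 147.33968804159446, 288.5, (291, 139, 22, 18))
[301.38080027 148.12486737] [301.3647924  146.67278738]
```

View pics/p15.png

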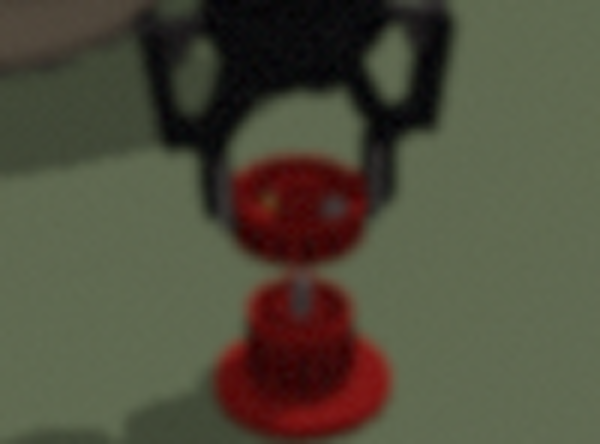

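drive_tool(
  targets=[0, 0, 0, 2.5, 0, 0, 0, 0, 0, 0, 0, 0, 15, 0, 0, 0, 0, 0, 0, 13, 0, 0, 0, 0, 0, 0, 7, 0, 0, 0, 0, 0, 0, 0, 0],
)

```text
clock: 20.32
position: [0.4343, 0.0221, 0.0589]
ee_rot: [-0.001, 0.118, 0.993, 0.0]
contact_force: [0.5, -0.3, -1.6]
width: 0.0597
```

```bash
python3 -c "
from h import *
go(.4348,.0221,.052)
im=look('p16',(302,150))
"
```

```text
clock 20.325 pos [0.4343 0.0221 0.0589] F [ 0.5 -0.3 -1.6] w 0.0597 tilt/yaw [-0.001  0.    -1.   ] [ 0.234  0.972 -0.   ]
total [-0.5  0.1  6.9] rows 1 each [-0.5  0.1  6.9]
```

View pics/p16.png

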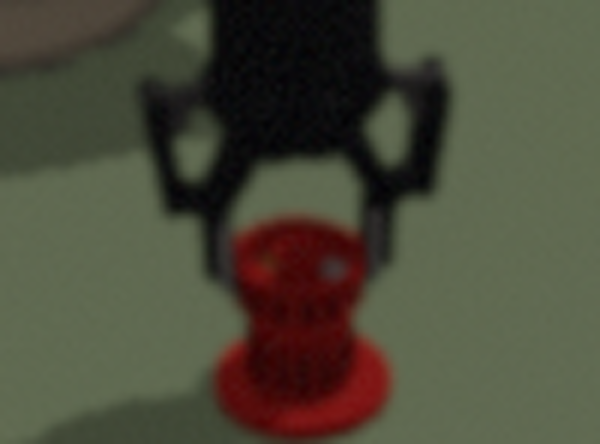

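The underside is below the post tip with no force, so it's threaded. I'll lower the last 6 mm and release.

drive_tool(
  targets=[0, 0, 0, 0, 0, 3, 0, 0, 0, 0, 0, 0, 2.5, 0, 0, 0, 0, 0, 0, 0, 0],
)

```text
clock: 20.75
position: [0.4346, 0.0221, 0.0537]
ee_rot: [-0.0, 0.118, 0.993, 0.0]
contact_force: [0.2, -0.6, -0.7]
width: 0.0594
```

drive_tool(
  targets=[0, 0, 0, 0, 0, 0, 0.8, 0, 0, 0, 0, 0, 0, 1, 0, 0, 0, 0, 0, 0, 1, 0, 0, 0, 0, 0, 0, 1, 0, 0, 0, 0, 0, 0, 1],
)

```text
clock: 21.38
position: [0.4347, 0.0221, 0.0538]
ee_rot: [0.0, 0.118, 0.993, 0.0]
contact_force: [0.3, 0.2, -0.5]
width: 0.0852
```

drive_tool(
  targets=[0, 0, 0, 0, 0, -20, 1, 0, 0, 0, 0, 0, -40, 1, 0, 0, 0, 0, 0, -20, 1, 0, 0, 0, 0, 0, 0, 1],
)

```text
clock: 21.88
position: [0.4359, 0.022, 0.1351]
ee_rot: [0.002, 0.118, 0.993, 0.0]
contact_force: [-0.5, -0.1, -0.4]
width: 0.0853
```

```bash
python3 -c "
from h import *
go(.46,.253,.14)
im=look('p17',(302,155))
"
```

```text
clock 21.875 pos [0.4359 0.022  0.1351] F [-0.5 -0.1 -0.4] w 0.0853 tilt/yaw [ 0.004 -0.    -1.   ] [0.234 0.972 0.001]
total [ 30.5 230.3  -4.9] rows 6 each [ 5.1 38.4 -0.8]
```

View pics/p17.png

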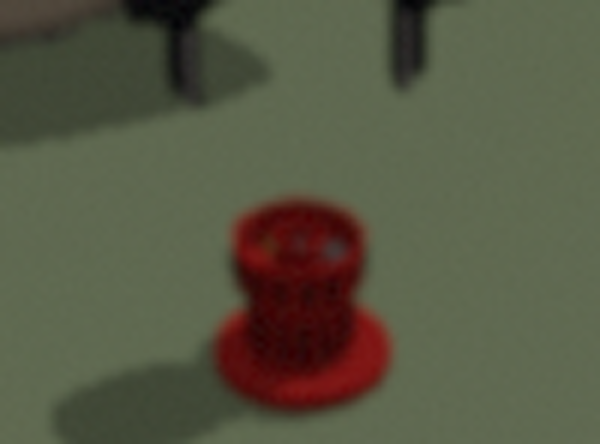

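The red stack is complete: tray level on the basket, post tip visible in its tube at crop (300,245). Now the blue tray.

drive_tool(
  targets=[0, 0, 0, 5, 38, 0, 1, 0, 0, 0, 5, 38, 0, 1, 0, 0, 0, 5, 38, 0, 1, 0, 0, 0, 5, 38, 0, 1, 0, 0, 0, 5, 39, 10, 1, 0, 0, 0, 5, 39, 20, 1, 0, 0, 0, 0, 0, 30, 1, 0, 0, 0, 0, 0, 30, 1, 0, 0, 0, 0, 0, 0, 1, 0, 0, 0, 0, 0, 0, 1],
)

```text
clock: 23.18
position: [0.4594, 0.2527, 0.0438]
ee_rot: [-0.0, 0.118, 0.993, -0.0]
contact_force: [0.3, -0.3, 0.3]
width: 0.0856
```

```bash
python3 -c "
from h import *
go(.46,.253,.002)
im=look('p18',(378,150))
"
```

```text
clock 23.175 pos [0.4594 0.2527 0.0438] F [ 0.3 -0.3  0.3] w 0.0856 tilt/yaw [-0. -0. -1.] [ 0.234  0.972 -0.   ]
total [-0.6  0.5 41.8] rows 1 each [-0.6  0.5 41.8]
```

View pics/p18.png

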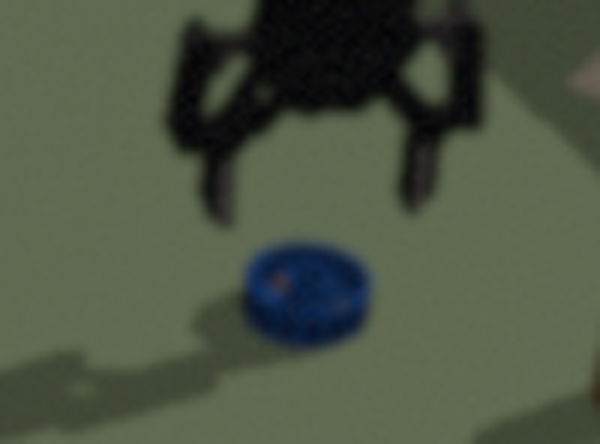

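Fingers straddle the blue tray at crop (307,292). I'll descend and close.

drive_tool(
  targets=[0, 0, 0, -0.5, 0, 22, 1, 0, 0, 0, 0, 0, 12, 1, 0, 0, 0, 0, 0, 7, 1, 0, 0, 0, 0, 0, 0, 1],
)

```text
clock: 23.72
position: [0.4597, 0.2526, 0.0027]
ee_rot: [-0.0, 0.118, 0.993, -0.0]
contact_force: [-0.2, -0.2, -0.2]
width: 0.0855
```

drive_tool(
  targets=[0, 0, 0, 0, 0, 0, 0, 0, 0, 0, 0, 0, 0, 0, 0, 0, 0, 0, 0, 0, 0, 0, 0, 0, 0, 0, 0, 0, 0, 0, 0, 0, 0, 0, 0],
)

```text
clock: 24.35
position: [0.4602, 0.2528, 0.0038]
ee_rot: [0.001, 0.118, 0.993, 0.0]
contact_force: [-1.0, -1.0, 5.9]
width: 0.0597
```

drive_tool(
  targets=[0, 0, 0, 0, 0, -8, 0, 0, 0, 0, 0, 0, -20, 0, 0, 0, 0, 0, 0, -40, 0, 0, 0, 0, 0, 0, -40, 0, 0, 0, 0, 0, 0, -40, 0, 0, 0, 0, 0, 0, 0, 0, 0, 0, 0, 0, 0, 0, 0],
)

```text
clock: 25.22
position: [0.4591, 0.2523, 0.1504]
ee_rot: [-0.0, 0.118, 0.993, -0.0]
contact_force: [0.9, 0.8, 0.1]
width: 0.0598
```

```bash
python3 -c "
from h import *
go(.636,.0108,.15)
im=look('p19',(388,115))
for b in blobs(im,'blue'):print(b)
p=get_state()['position'];print(proj('scene',p+[0,0,.009]))
"
```

```text
clock 25.225 pos [0.4591 0.2523 0.1504] F [0.9 0.8 0.1] w 0.0598 tilt/yaw [-0.001 -0.    -1.   ] [ 0.234  0.972 -0.   ]
total [-228.5 -193.5    0.3] rows 7 each [-32.6 -27.6   0. ]
(326.61873638344224, 218.42992011619464, 688.5, (311, 203, 32, 30))
(383.5948717948718, 117.21089743589744, 260.0, (374, 110, 21, 16))
(314.6266012537476, 21.982011447260835, 611.5, (304, 0, 20, 42))
(277.68527131782946, 14.189922480620154, 215.0, (274, 0, 10, 36))
[382.9883778  117.50977911]
```

View pics/p19.png

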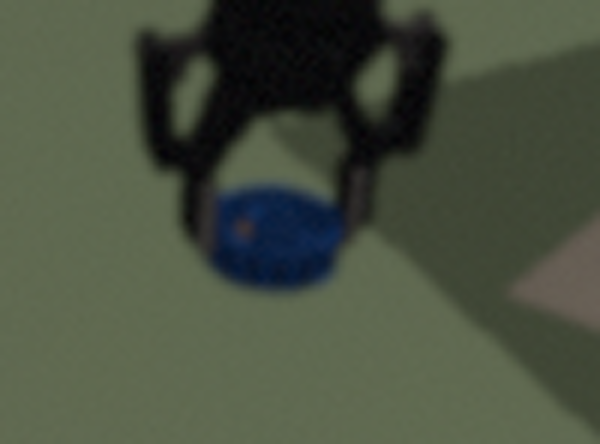

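The blue tray is held level at crop (275,238). To the blue stand.

drive_tool(
  targets=[0, 0, 0, -33, -28, 0, 0, 0, 0, 0, -33, -28, 0, 0, 0, 0, 0, -33, -28, 0, 0, 0, 0, 0, -33, -28, 0, 0, 0, 0, 0, -32, -27, 0, 0, 0, 0, 0, -32, -27, 0, 0, 0, 0, 0, -32, -27, 0, 0, 0, 0, 0, 0, 0, 30, 0, 0, 0, 0, 0, 0, 26, 0, 0, 0, 0, 0, 0, 0, 0, 0, 0, 0, 0, 0, 0, 0],
)

```text
clock: 26.65
position: [0.6364, 0.0118, 0.0946]
ee_rot: [-0.0, 0.118, 0.993, 0.0]
contact_force: [1.3, -0.2, -1.2]
width: 0.0597
```

```bash
python3 -c "
from h import *
go(.636,.0108,.058)
im=look('p20',(327,195))
for b in blobs(im,'blue'):print(b)
p=get_state()['position'];print(proj('scene',p+[0,0,.009]),proj('scene',np.r_[.6309,.0122,p[2]+.009]))
"
```

```text
clock 26.65 pos [0.6364 0.0118 0.0946] F [ 1.3 -0.2 -1.2] w 0.0597 tilt/yaw [-0.001  0.    -1.   ] [0.233 0.972 0.   ]
total [ 0.2 -1.1 36.6] rows 1 each [ 0.2 -1.1 36.6]
(327.37055261165784, 207.6606106484986, 1321.0, (311, 182, 32, 51))
(282.40313852813847, 21.75514069264069, 616.0, (274, 0, 19, 44))
[328.08831613 191.38832167] [327.23168798 189.92178396]
```

View pics/p20.png

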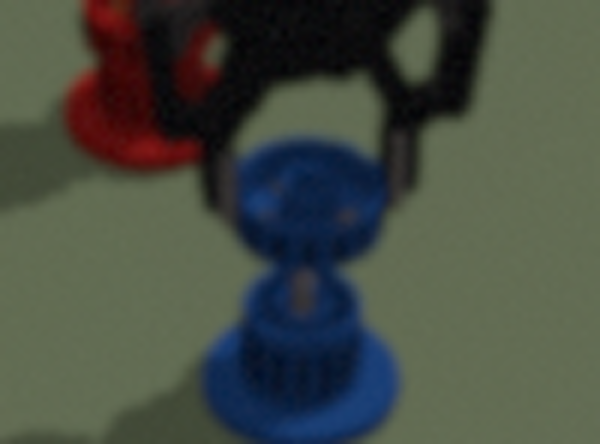

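The tray looks about 1.5 px right and 1 px low of the post at crop (302,290). I'll shift by about (-2.7,-1.8) mm and lower partway.

drive_tool(
  targets=[0, 0, 0, 2.2, -2.4, 0, 0, 0, 0, 0, 0, 0, 12, 0, 0, 0, 0, 0, 0, 0, 0, 0, 0, 0, 0, 0, 0, 0],
)

```text
clock: 27.2
position: [0.6336, 0.0099, 0.0826]
ee_rot: [-0.0, 0.118, 0.993, 0.0]
contact_force: [-0.1, -0.9, -1.0]
width: 0.0601
```

```bash
python3 -c "
from h import *
go(.6335,.01,.058)
im=look('p21',(327,195))
"
```

```text
clock 27.2 pos [0.6336 0.0099 0.0826] F [-0.1 -0.9 -1. ] w 0.0601 tilt/yaw [-0.  0. -1.] [0.234 0.972 0.   ]
total [ 0.1  0.1 24.6] rows 1 each [ 0.1  0.1 24.6]
```

View pics/p21.png

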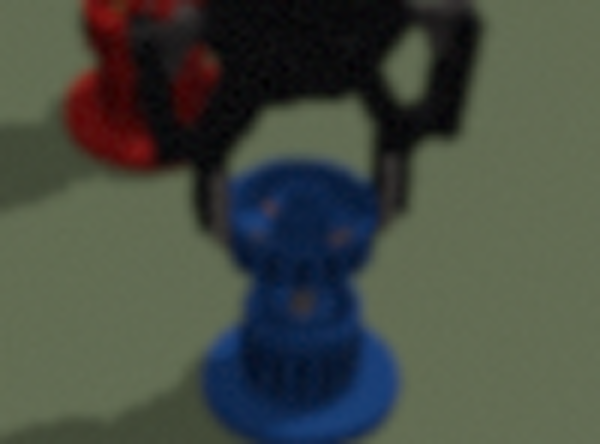

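Centred now: tray at crop u≈304 against the post at 303. I'll continue down.

drive_tool(
  targets=[0, 0, 0, 0, 0, 8, 0, 0, 0, 0, 0, 0, 8, 0, 0, 0, 0, 0, 0, 7, 0, 0, 0, 0, 0, 0, 0, 0],
)

```text
clock: 27.75
position: [0.633, 0.0099, 0.0587]
ee_rot: [-0.001, 0.118, 0.993, 0.0]
contact_force: [-0.1, -0.3, -1.3]
width: 0.0601
```

```bash
python3 -c "
from h import *
go(.6335,.01,.054)
im=look('p22',(327,195))
"
```

```text
clock 27.75 pos [0.633  0.0099 0.0587] F [-0.1 -0.3 -1.3] w 0.0601 tilt/yaw [-0.002  0.    -1.   ] [ 0.234  0.972 -0.   ]
total [-0.5  0.2  4.7] rows 1 each [-0.5  0.2  4.7]
```

View pics/p22.png

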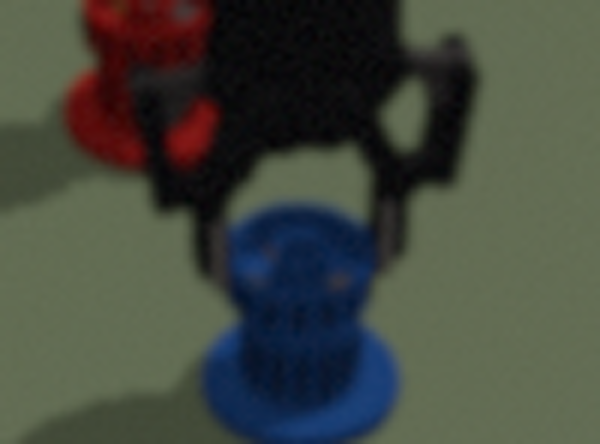

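drive_tool(
  targets=[0, 0, 0, 0, 0, 2.5, 0, 0, 0, 0, 0, 0, 2, 0, 0, 0, 0, 0, 0, 0, 0],
)

```text
clock: 28.18
position: [0.6336, 0.0099, 0.0552]
ee_rot: [-0.0, 0.118, 0.993, 0.0]
contact_force: [0.3, 1.0, -1.3]
width: 0.0597
```

drive_tool(
  targets=[0, 0, 0, 0, 0, 0, 0.8, 0, 0, 0, 0, 0, 0, 1, 0, 0, 0, 0, 0, 0, 1, 0, 0, 0, 0, 0, 0, 1, 0, 0, 0, 0, 0, 0, 1],
)

```text
clock: 28.8
position: [0.6337, 0.0099, 0.0553]
ee_rot: [0.0, 0.118, 0.993, 0.0]
contact_force: [-0.5, 0.2, 0.2]
width: 0.0851
```

drive_tool(
  targets=[0, 0, 0, 0, 0, -20, 1, 0, 0, 0, 0, 0, -40, 1, 0, 0, 0, 0, 0, -40, 1, 0, 0, 0, 0, 0, -20, 1, 0, 0, 0, 40, 0, 0, 1, 0, 0, 0, 40, 40, 0, 1, 0, 0, 0, 30, 40, 0, 1, 0, 0, 0, 20, 40, 0, 1, 0, 0, 0, 0, 50, 0, 1, 0, 0, 0, 0, 50, 0, 1, 0, 0, 0, 0, 50, 0, 1, 0, 0, 0, 0, 0, 0, 1],
)

```text
clock: 30.3
position: [0.5707, 0.3062, 0.1748]
ee_rot: [0.0, 0.116, 0.993, 0.001]
contact_force: [-0.1, -0.2, -0.9]
width: 0.0854
```

```bash
python3 -c "
from h import *
print(get_state()['position'],get_state()['contact_force'])
im=look('p23',(315,188),130,100);t=get_image('top');cv2.imwrite('pics/t23.png',t[:,:,::-1])
cv2.imwrite('pics/t23c.png',cv2.resize(t[170:310,270:360],None,fx=4,fy=4,interpolation=cv2.INTER_CUBIC)[:,:,::-1])
"
```

```text
[0.5707172  0.30622965 0.17481609] [-0.11860368 -0.20338106 -0.8564112 ]
```

View pics/p23.png

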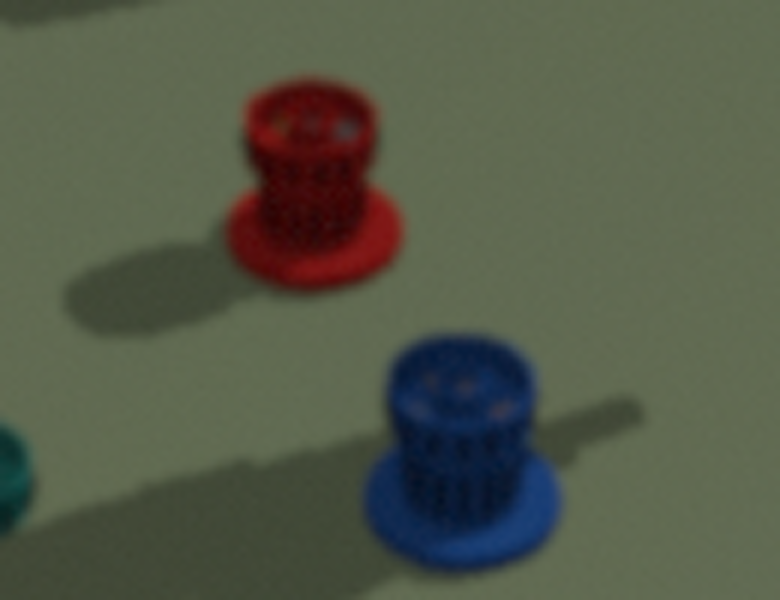

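View pics/t23c.png

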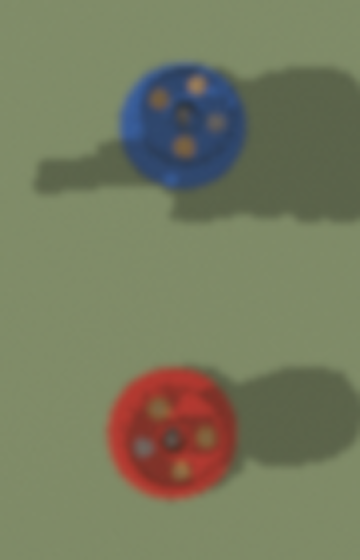

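View pics/t23.png

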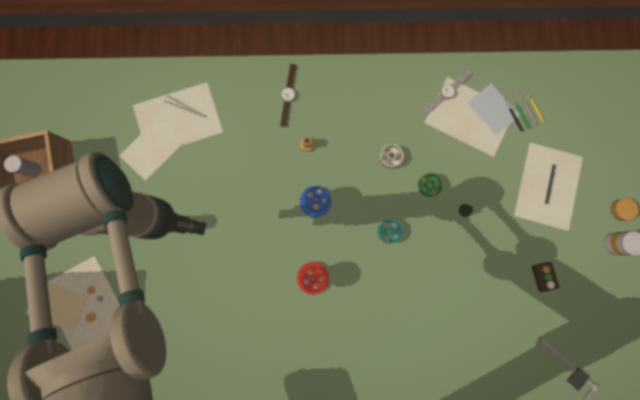

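```bash
python3 -c "
from h import *
print(proj('scene',np.r_[.4311,.0239,.072]),proj('scene',np.r_[.6309,.0122,.072]))
im=get_image('scene');a=cv2.imread('pics/scene0.png')[:,:,::-1]
for c in((164,253),(361,258)):
  u,v=c;print(c,np.abs(im[v-12:v+12,u-12:u+12].astype(int)-a[v-12:v+12,u-12:u+12]).mean())
cv2.imwrite('pics/f.png',im[:,:,::-1])"
```

```text
[301.49625231 156.43505924] [326.96115529 200.35699209]
(164, 253) 12.753472222222221
(361, 258) 1.7893518518518519
```

View pics/f.png

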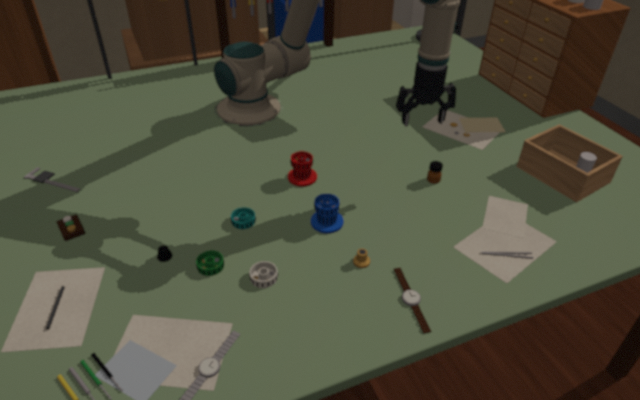

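Both stacks look right: rim centres are within about 1 px of the expected height and position. Jar (434,172), loupe (164,253) and weight (361,258) haven't moved; the loupe's pixel difference is the arm's shadow. I'll hand in.

```bash
python3 -c "
from rig import *
print(get_state()['clock'],sign_off())"
```

```text
the job is handed in; nothing more can be done
30.45 None
```

Both stands are loaded and the job is handed in at 30.45 s on the robot's clock. On each stand the tall basket is on the base and the tray of its colour is on top.

- **Seating:** in the last pictures all four pieces look level, and the posts show in the middle of both tray tubes. The tray rims appear within about 1 px (roughly 3 mm) of where fully seated trays should be. Both read on the low side, so nothing is propped up.
- **Forces and clearance:** the force reading was never above about 7 N at the end of a move. The arm is parked clear of everything.
- **Bystanders:** jar, loupe and brass weight are at their starting pixels. The image-difference check at the loupe came out high (12.8, against 1.8 at the weight). I put that down to the arm's shadow lying across it, since the loupe itself shows at the same spot. In the final top view the jar is hidden by the arm, so only the scene view covers it.
- **Disagreement:** the two cameras gave x positions about 3–4 mm apart throughout. I corrected for this by comparing each part in the gripper with its post before lowering it.

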